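# Fetch the hemmed-in kitten from the drying tray

## Robot

A 6-joint arm with a two-finger parallel gripper is mounted at the origin on the work surface. World frame = base frame: x ahead of the robot, y to its left, z up, the work surface at z = 0. Lengths are in m, angles in degrees, forces in N, time in s.
With the tool pointing down it reaches from about 0.3 to 0.875 m from the base axis. Payload 6.4 kg.
Tool frame: the origin (TCP) lies at the very end of the fingers, on their centre line; the grasp point (between the pads) lies 19 mm behind it; z points along the fingers, y is the direction in which the jaws open and shut (so a half turn about z gives the same grasp; the last joint's range is limited). The gripper opens to 85 mm and grips with 20 to 120 N. Pads are 22 mm wide; open, the fingers measure 114 mm over their backs; the gripper's body (76 mm by 85 mm) begins 54 mm behind the grasp point. The pads swing forward as they close: fully open they stand 13 mm farther back than shut.
Start: joints at [61.117, 10.359, 92.074, -0, 77.567, -11.82], TCP at [0.169, 0.55, 0.231] pointing down, gripper open.
Joint ranges: [-171.53, 171.53], [-51.25, 118.39], [17.06, 147.69], [-65.23, 245.23], [0, 150.52], [-178.68, 178.68]. Speed limits (degrees/s): [147.25, 147.25, 172.46, 180, 180, 180].

## Interface

Orientations are given as a 3x3 rotation matrix whose columns are the frame's x, y, z axes.
In Python, from station import env gives the robot as it stands.
- The arm moves only by the tool send_rows, never from a script. Its argument "deltas" is a list of rows, each a list of 2 entries, a list of its own where there are three numbers: the shift along the tool's x, y, z normalised to -1 to 1, where 1 is 500 mm, then the turn, a rotation vector about the tool's x, y, z normalised to -1 to 1, where 1 is pi rad. A call has 1 to 12 rows; each row shifts and turns the pose as measured when the row begins, along the tool's axes as they then stand; what a row does not reach is not made up. A row lasts 1/12 s, in which the tool goes at most 41.7 mm and 7.16 degrees, less where a joint would pass 70% of its speed; a pose out of reach is approached as far as the arm can. A call with a number of a shift or a turn outside -1 to 1 is refused whole. A call with a gripper value outside its range is refused whole. "fingers" is the gripper's target within -1 to 1 (shut at 1, half-way at 0, fully open at -1), set as the call begins (left out, the last holds). The fingers move at their own pace and stop on an object; the grip force is fixed at half the most. Time passes only in rows, so rows that do not move let the fingers close. It gives the time, the measured TCP pose, the force and the opening at its end, in the units of the state.
- env.state(): the state, without advancing time (a new reading comes with each control period).
- env.get_image(name): name is "scene" or "top"; returns a dict with "image" (420x560x3 uint8, red, green, blue), "mtx" (3x3 intrinsics, pixels), "cam_to_world" (4x4, takes a point from camera to world coordinates). Camera axes: x right, y down, z forward; pixel columns grow to the right and rows downward; lengths in m; the calibration is good to about 2 mm. A picture is of the moment at which its call begins. There is no depth.
- env.hand_in(): hands the job in, once; it reports no verdict.
The state is a dict: "time": time; "qpos": joint angles; "qd": joint speeds; "tau": joint torques, N m; "ee_pos": TCP position; "orientation": TCP orientation; "force": force on the tool from outside, world axes, zero at the start; "moment": the same for the moment, N m; "gripper_width": opening from 0.0 (shut) to 1.0 (fully open).
Only numpy, scipy, OpenCV 4.12 (cv2) and the standard library are available. Lean on these libraries where they do the work, as an engineer would, in place of code of your own. Each camera call takes 0.05 s, during which the arm holds its last target. There are 200 camera calls.

## Task

The small kitten money box is hemmed in on the drying tray between the big cat and the rabbit: clear the cat to the middle of the round cork coaster and the rabbit to the middle of the square one, then stand the kitten in the middle of the metal decorating wheel. After that put the cat and the rabbit back in the tray, each where it stood at the start. Keep all three upright, set them down gently without dropping them, leave the kitten alone until both others are cleared, and do not disturb the pen mug, the red cat or the paint jar.

Things in the scene. Friction and masses are not known exactly. Their poses are not given: they have to be found in the camera images.
- tray: Fixed wooden drying tray, open on top, 112 x 264 mm (its x by its y), 48 mm high, walls and floor 8 mm thick (inside 96 x 248 mm, floor 8 mm above the table). Origin: centre of the underside; z up. The three white money boxes stand in it in a row along its y: kitten in the middle, cat and rabbit about 76 mm to either side (which side varies), within a few mm of its middle line.
- cat: Big plain white ceramic cat money box, 0.3 kg, loose. Round about its axis: body 80 mm across up to 42 mm high, narrowing to a straight round head 52 mm across from 68 to 106 mm high; crown at 118 mm, two pointed ears to 130 mm, black coin slot. Take it by the head, about 93 mm above its underside. Origin: centre of the underside; z up; face along its -x, small paws on the chest.
- rabbit: Plain white ceramic rabbit money box, 0.3 kg, loose. Round about its axis: body 76 mm across at 10 mm high, 72 at 38 mm, narrowing to a straight round head 42 mm across from 66 to 104 mm high; two long ears laid back over the crown, top at 122 mm, within the head's width. Take it by the head, about 91 mm above its underside. Origin: centre of the underside; z up; face along its -x.
- kitten: Small plain white ceramic kitten money box, 0.15 kg, loose. Round about its axis: straight side 56 mm across from 8 to 38 mm high, dome to 56 mm, two small ears to 64 mm, coin slot. Gaps of 8 to 10 mm to its neighbours, 20 mm to the tray's long walls: once they are gone take it by the side, about 30 mm above its underside, closing along the tray's y. Origin: centre of the underside; z up.
- wheel: Fixed metal decorating wheel (it does not turn): round flat aluminium top 130 mm across, its upper face 32 mm above the table, on a narrower foot. Origin: centre of the underside, on the table; z up.
- round_coaster: Fixed round cork coaster, 110 mm across, 6 mm thick, flat on the table. Origin: centre of the underside.
- square_coaster: Fixed square cork coaster, 105 x 105 mm, 6 mm thick, flat on the table. Origin: centre of the underside.
- pen_mug: Bystander: white mug 80 mm across, 92 mm high, handle on its +y side, six markers standing in it to about 155 mm. Origin: centre of the underside. Leave it alone.
- red_cat: Bystander: finished red cat money box, 68 mm across, 111 mm high. Origin: centre of the underside. Leave it alone.
- paint_jar: Bystander: small closed blue paint jar, 52 mm across, 55 mm high. Origin: centre of the underside. Leave it alone.

How it is judged:
By the outcome, as a careful person would: the job done as asked, in the order asked, and still so for the second after the job is handed in, with the robot touching nothing.
It also fails if it takes over 144 s, if anything falls off the work surface, if the arm or the gripper's body presses on something with over 40 N, if the wrist force passes 120 N, or if a joint passes its speed limit or range.

## Working session

There is one attempt and no reset: what is moved stays moved. The work goes in short steps, Python scripts to look and compute and a tool call to move; the robot and the scene stay as the last step left them, time stands still between calls to the robot, and variables do not carry over. Pictures are saved under pics/ and viewed, about 12 in all and at most 16, crops included, and the job is handed in when it is done.

Besides the shell and the picture viewer there is one more tool, called after "Emit:" as name(argument=value, ...) on one line, values as JSON. send_rows: Moves the arm, as the interface text tells. Its arguments: {"type":"object","properties":{"deltas":{"type":"array","items":{"type":"array"}},"fingers":{"type":"number"}},"required":["deltas"]}

```bash
mkdir -p pics
python3 - <<'E'
from station import env
import cv2,numpy as np
np.set_printoptions(precision=4,suppress=True)
for n in("scene","top"):
    d=env.get_image(n);cv2.imwrite(f"pics/{n}0.png",d["image"][:,:,::-1]);print(n,d["mtx"],d["cam_to_world"])
print(env.state())
E
```

```text
scene [[389.3944   0.     281.6024]
 [  0.     389.3944 205.0995]
 [  0.       0.       1.    ]] [[ 0.6926  0.3862 -0.6093  1.0185]
 [ 0.7213 -0.3821  0.5777 -0.506 ]
 [-0.0097 -0.8396 -0.5432  0.512 ]
 [ 0.      0.      0.      1.    ]]
top [[448.5474   0.     286.8045]
 [  0.     448.5474 213.8388]
 [  0.       0.       1.    ]] [[ 0.018  -0.9939  0.1092  0.3499]
 [-0.9998 -0.0171  0.0094 -0.0103]
 [-0.0075 -0.1093 -0.994   1.2581]
 [ 0.      0.      0.      1.    ]]
{'time': 0.1, 'qpos': array([ 61.1174,  10.3988,  92.1277,  -0.0003,  77.5681, -11.8192]), 'qd': array([ 0.018 , -0.1519, -0.0744, -0.1913,  0.1177,  0.1111]), 'tau': array([  0.0011, -44.5877, -35.2237,  -0.0003,   0.0044,  -0.    ]), 'ee_pos': array([0.1684, 0.5492, 0.2304]), 'orientation': array([[-0.956 ,  0.2934, -0.0008],
       [ 0.2934,  0.956 , -0.0014],
       [ 0.0003, -0.0016, -1.    ]]), 'force': array([0.0986, 0.0205, 0.403 ]), 'moment': array([ 0.0249, -0.1142, -0.0223]), 'gripper_width': 0.9980575977453434}
```

View pics/top0.png

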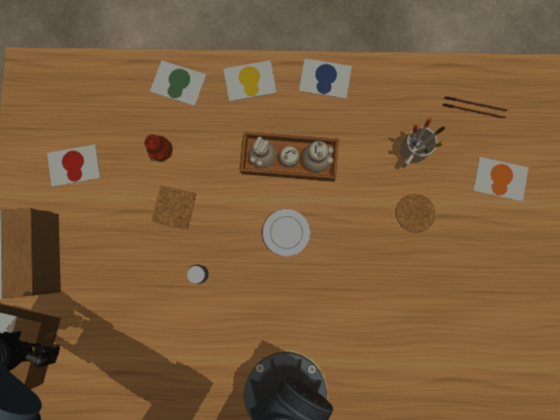

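View pics/scene0.png

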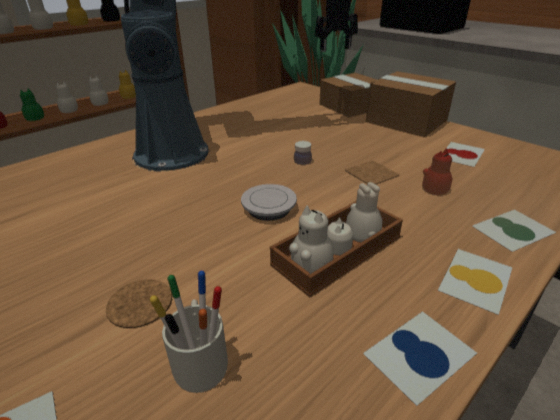

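The top view shows the cat on the right of the tray at (318,155), the kitten at (289,156) and the rabbit at (261,152). The round coaster is at (415,213), the square one at (174,207), the wheel at (286,232), the mug at (420,145), the red cat at (158,147) and the jar at (196,274). The scene view agrees with this layout.

```bash
cat > h.py <<'E'
import cv2,numpy as np
np.set_printoptions(precision=4,suppress=True)
def ray(d,uv,z):
    T=d["cam_to_world"];v=T[:3,:3]@np.linalg.solve(d["mtx"],[uv[0],uv[1],1.]);o=T[:3,3]
    return (o+v*(z-o[2])/v[2])[:2]
def proj(d,P):
    T=d["cam_to_world"];p=d["mtx"]@(T[:3,:3].T@(np.asarray(P,float)-T[:3,3]));return p[:2]/p[2]
E
python3 - <<'E'
from station import env
from h import *
d=env.get_image("top");s=env.get_image("scene")
im=cv2.cvtColor(d["image"],cv2.COLOR_RGB2BGR);hsv=cv2.cvtColor(im,cv2.COLOR_BGR2HSV)
for n,(u,v) in dict(wood=(350,230),sq=(174,207),rd=(415,213),trayrim=(290,135),wheel=(275,222),cat=(318,155)).items(): print(n,hsv[v-1:v+2,u-1:u+2].mean((0,1)))
a=cv2.resize(im[120:190,225:355],None,fx=6,fy=6,interpolation=cv2.INTER_CUBIC)
cv2.imwrite("pics/a.png",a)
si=s["image"][:,:,::-1]
cv2.imwrite("pics/b.png",cv2.resize(si[175:290,235:415],None,fx=4.4,fy=4.4,interpolation=cv2.INTER_CUBIC))
E
```

```text
wood [ 15.     148.1111 132.2222]
sq [ 15.7778 155.6667 112.4444]
rd [ 15.3333 155.3333 109.6667]
trayrim [ 14.4444 155.8889 116.5556]
wheel [ 28.7778   9.3333 136.5556]
cat [ 19.      59.     104.1111]
```

View pics/a.png

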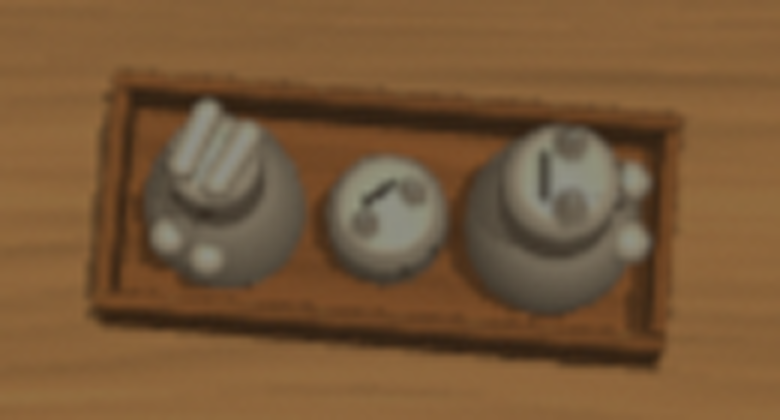

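View pics/b.png

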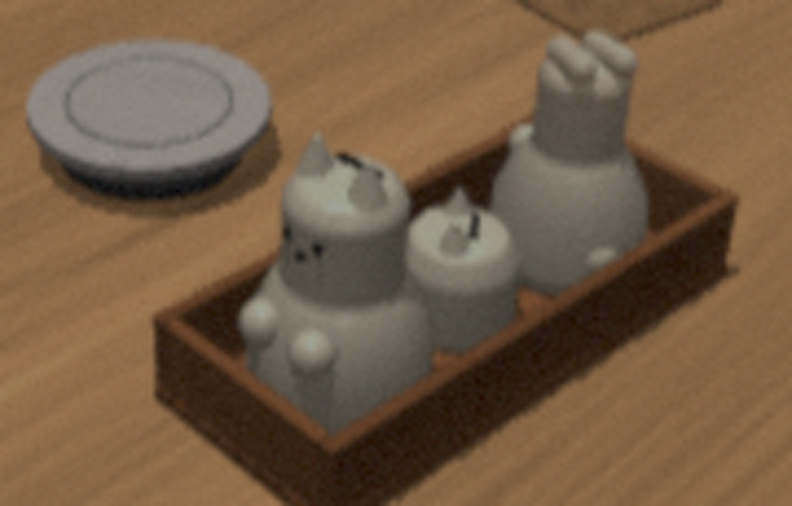

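The crops show the cat facing −y, all three figures upright in the tray, and the tray slightly rotated. Next I'll measure positions from both views.

Run:
```python
from station import env
from h import *
d=env.get_image("top");s=env.get_image("scene")
im=cv2.cvtColor(d["image"],cv2.COLOR_RGB2BGR);hsv=cv2.cvtColor(im,cv2.COLOR_BGR2HSV)
def blob(mask,u,v,r):
    m=np.zeros(mask.shape,np.uint8);m[v-r:v+r,u-r:u+r]=mask[v-r:v+r,u-r:u+r]
    m=cv2.morphologyEx(m,cv2.MORPH_CLOSE,np.ones((5,5)));m=cv2.morphologyEx(m,cv2.MORPH_OPEN,np.ones((5,5)))
    return max(cv2.findContours(m,0,1)[0],key=cv2.contourArea)
dark=(cv2.GaussianBlur(hsv,(5,5),0)[...,2]<122).astype(np.uint8);grey=(hsv[...,1]<80).astype(np.uint8)
for n,mk,u,v,z,r in [("wheel",grey,286,232,.032,32),("round",dark,415,213,.006,30),("square",dark,174,207,.006,28)]:
    c=blob(mk,u,v,r);(cx,cy),(w,h),a=cv2.minAreaRect(c);mm=448.5/(1.245-z)
    print(n,(cx,cy),w/mm,h/mm,ray(d,(cx,cy),z))
for n,(u,v) in dict(TL=(120,70),TR=(685,117),BR=(660,345),BL=(92,305)).items(): print(n,ray(d,(u/6+225-.4,v/6+120-.4),.048))
T=dict(cat=((558,184),.112,(346,240),.095),kit=((387,219),.04,(464,275),.034),rab=((222,205),.03,(583,110),.093))
for n,(t,zt,q,zq) in T.items():
    print(n,ray(d,(t[0]/6+224.6,t[1]/6+119.6),zt),"scene",ray(s,(q[0]/4.4+234.6,q[1]/4.4+174.6),zq))
print("rabhead",ray(d,(215/6+224.6,170/6+119.6),.112))
for n,(u,v),z in [("mug",(420,145),.09),("red",(158,147),.05),("jar",(196,274),.055)]: print(n,ray(d,(u,v),z))
```

```text
wheel (286.0, 232.0) 0.12441025641025641 0.12441025641025641 [0.4345 0.0026]
round (414.5, 213.5) 0.10221404682274249 0.10773913043478262 [ 0.4945 -0.3563]
square (173.31219482421875, 207.7097625732422) 0.10592642313979542 0.10341814848730796 [0.4993 0.3216]
TL [0.7111 0.1223]
TR [ 0.693  -0.1386]
BR [ 0.5862 -0.1278]
BL [0.6005 0.132 ]
cat [ 0.6441 -0.0768] scene [ 0.6482 -0.0772]
kit [ 0.6448 -0.0023] scene [0.6496 0.0039]
rab [0.6526 0.0748] scene [0.6551 0.0763]
rabhead [0.6479 0.0726]
mug [ 0.6684 -0.3501]
red [0.6621 0.36  ]
jar [0.3167 0.24  ]
```

Emit:
send_rows(deltas=[[[0, 0, -0.05], [0, 0, -0.032]], [[0, 0, -0.05], [0, 0, -0.032]], [[0, 0, -0.05], [0, 0, -0.031]], [[0, 0, 0], [0, 0, 0]]], fingers=-1)

```text
time: 0.63
ee_pos: [0.1678, 0.548, 0.3057]
orientation: [[-1.0, -0.015, -0.004], [-0.015, 1.0, -0.007], [0.004, -0.007, -1.0]]
force: [-0.3, -0.3, 1.1]
gripper_width: 1.002
```

Emit:
send_rows(deltas=[[[-0.048, -0.062, 0], [0, 0, 0]], [[-0.048, -0.062, 0], [0, 0, 0]], [[-0.048, -0.062, 0], [0, 0, 0]], [[-0.048, -0.062, 0], [0, 0, 0]], [[-0.048, -0.062, 0], [0, 0, 0]], [[-0.048, -0.062, 0], [0, 0, 0]], [[-0.048, -0.062, 0], [0, 0, 0]], [[-0.048, -0.062, 0], [0, 0, 0]], [[-0.048, -0.062, 0], [0, 0, 0]], [[-0.048, -0.062, 0], [0, 0, 0]], [[-0.048, -0.062, 0], [0, 0, 0]], [[-0.048, -0.062, 0], [0, 0, 0]]])

```text
time: 1.63
ee_pos: [0.4666, 0.1703, 0.3042]
orientation: [[-1.0, -0.02, -0.002], [-0.02, 1.0, -0.001], [0.002, -0.001, -1.0]]
force: [0.9, 0.3, -0.2]
gripper_width: 0.996
```

Emit:
send_rows(deltas=[[[-0.044, -0.062, 0], [0, 0, 0.006]], [[-0.044, -0.062, 0], [0, 0, 0]], [[-0.044, -0.062, 0], [0, 0, 0]], [[-0.044, -0.062, 0], [0, 0, 0]], [[-0.044, -0.062, 0], [0, 0, 0]], [[-0.044, -0.062, 0], [0, 0, 0]], [[-0.044, -0.062, 0], [0, 0, 0]], [[-0.044, -0.055, 0], [0, 0, 0]], [[0, 0, 0], [0, 0, 0]], [[0, 0, 0], [0, 0, 0]]])

```text
time: 2.47
ee_pos: [0.6503, -0.0978, 0.2964]
orientation: [[-1.0, 0.02, -0.006], [0.02, 1.0, -0.0], [0.006, -0.0, -1.0]]
force: [0.2, 0.9, -0.2]
gripper_width: 1.0
```

Emit:
send_rows(deltas=[[[0.005, 0.02, 0], [0, 0, 0]], [[0.005, 0.02, 0], [0, 0, 0]], [[0, 0, 0.06], [0, 0, 0]], [[0, 0, 0.06], [0, 0, 0]], [[0, 0, 0.06], [0, 0, 0]], [[0, 0, 0], [0, 0, 0]], [[0, 0, 0], [0, 0, 0]]])

```text
time: 3.05
ee_pos: [0.6424, -0.0646, 0.2075]
orientation: [[-1.0, 0.014, -0.001], [0.014, 1.0, 0.001], [0.001, 0.001, -1.0]]
force: [-0.2, -0.5, 0.8]
gripper_width: 0.995
```

Run:
```python
from station import env
from h import *
st=env.state();print(st["ee_pos"],st["orientation"])
d=env.get_image("top");s=env.get_image("scene")
a=cv2.resize(s["image"][130:290,235:415,::-1],None,fx=3.4,fy=3.4,interpolation=cv2.INTER_CUBIC)
cv2.imwrite("pics/c.png",a)
```

```text
[ 0.6424 -0.0646  0.2075] [[-0.9999  0.0141 -0.0009]
 [ 0.0141  0.9999  0.0007]
 [ 0.0009  0.0007 -1.    ]]
```

View pics/c.png

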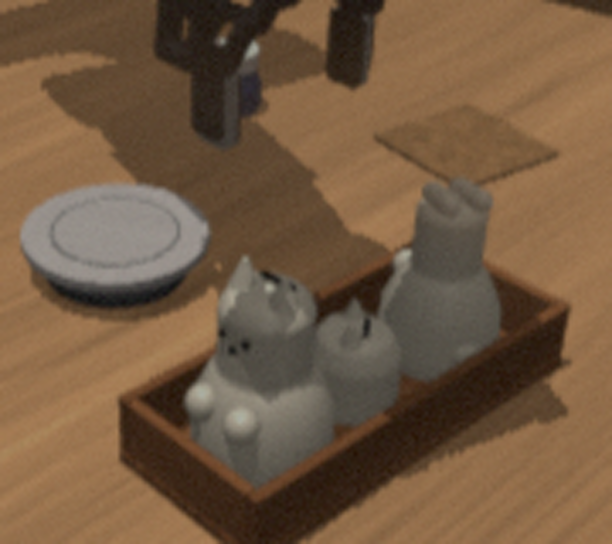

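The gripper is above the cat, fingers open. I'll correct the position, then descend.

Emit:
send_rows(deltas=[[[-0.003, -0.012, 0.03], [0, 0, 0]], [[-0.003, -0.011, 0.03], [0, 0, 0]], [[0, 0, 0.02], [0, 0, 0]], [[0, 0, 0], [0, 0, 0]], [[0, 0, 0], [0, 0, 0]], [[0, 0, 0], [0, 0, 0]]])

```text
time: 3.65
ee_pos: [0.6491, -0.0787, 0.1705]
orientation: [[-1.0, 0.015, 0.009], [0.014, 1.0, -0.003], [-0.009, -0.002, -1.0]]
force: [0.2, 0.6, -0.7]
gripper_width: 1.0
```

Emit:
send_rows(deltas=[[[0, 0, 0], [0, 0, 0]]])

```text
time: 3.73
ee_pos: [0.6492, -0.079, 0.1706]
orientation: [[-1.0, 0.015, 0.009], [0.015, 1.0, -0.003], [-0.009, -0.002, -1.0]]
force: [0.7, -0.3, -0.2]
gripper_width: 0.999
```

Run:
```python
from station import env
from h import *
for _ in range(8):
    st=env.state();env.get_image("top");print(st["time"],st["ee_pos"],st["qpos"],st["orientation"][:,2])
```

```text
3.7333 [ 0.6492 -0.079   0.1706] [ -17.3215   22.9463   83.4682    0.0167   73.0381 -106.4755] [ 0.0092 -0.0026 -1.    ]
3.7833 [ 0.6492 -0.079   0.1707] [ -17.3242   22.9389   83.4681    0.0171   73.0383 -106.4755] [ 0.0093 -0.0026 -1.    ]
3.8333 [ 0.6493 -0.0789  0.1709] [ -17.311    22.9264   83.4663    0.0184   73.035  -106.4739] [ 0.0096 -0.0027 -1.    ]
3.8833 [ 0.6493 -0.0788  0.1709] [ -17.3068   22.9211   83.4651    0.0168   73.0314 -106.4752] [ 0.0098 -0.0028 -0.9999]
3.9333 [ 0.6493 -0.0788  0.171 ] [ -17.3046   22.9162   83.4669    0.016    73.0316 -106.4746] [ 0.0098 -0.0028 -0.9999]
3.9833 [ 0.6493 -0.0788  0.1709] [ -17.3003   22.9158   83.4726    0.0178   73.0308 -106.4747] [ 0.0098 -0.0027 -0.9999]
4.0333 [ 0.6492 -0.0787  0.1709] [ -17.3004   22.9181   83.4772    0.0182   73.0291 -106.4784] [ 0.0097 -0.0027 -0.9999]
4.0833 [ 0.6492 -0.0787  0.1708] [ -17.2976   22.9199   83.479     0.0151   73.0288 -106.476 ] [ 0.0096 -0.0027 -1.    ]
```

Emit:
send_rows(deltas=[[[0.007, 0.004, 0], [-0.001, 0.003, 0]], [[0, 0, 0.015], [0, 0, 0]], [[0, 0, 0.02], [0, 0, 0]], [[0, 0, 0.02], [0, 0, 0]], [[0, 0, 0.02], [0, 0, 0]], [[0, 0, 0.015], [0, 0, 0]], [[0, 0, 0.01], [0, 0, 0]], [[0, 0, 0], [0, 0, 0]]])

```text
time: 4.8
ee_pos: [0.6441, -0.0758, 0.1138]
orientation: [[-1.0, 0.014, -0.003], [0.014, 1.0, 0.002], [0.003, 0.002, -1.0]]
force: [-1.1, -0.5, 0.6]
gripper_width: 1.0
```

Run:
```python
from station import env
from h import *
s=env.get_image("scene")
st=env.state();print(st["ee_pos"],st["orientation"],st["force"])
a=cv2.resize(s["image"][130:290,235:415,::-1],None,fx=3.4,fy=3.4,interpolation=cv2.INTER_CUBIC)
cv2.imwrite("pics/d.png",a)
```

```text
[ 0.6442 -0.0759  0.1142] [[-0.9999  0.0142 -0.0031]
 [ 0.0142  0.9999  0.0017]
 [ 0.0032  0.0016 -1.    ]] [0.5779 0.7402 0.8529]
```

View pics/d.png

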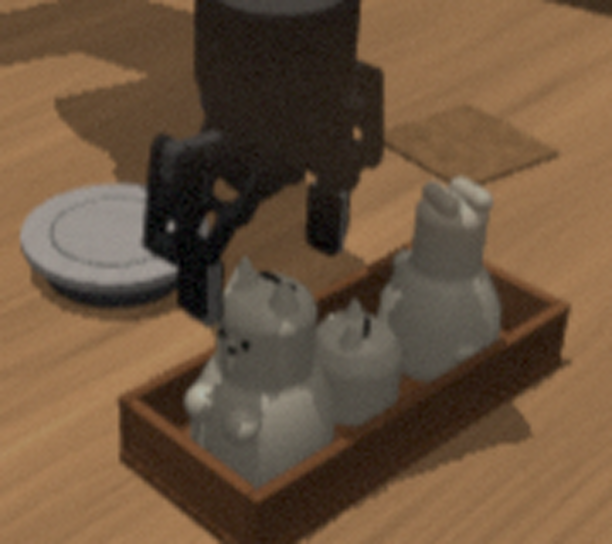

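Run:
```python
from station import env
from h import *
s=env.get_image("scene")
for z in(.114,.120,.127): print(ray(s,(266.5/3.4+234.6,280/3.4+129.6),z))
for P in [(.644,-.077,.126),(.648,-.077,.126),(.644,-.077,.076)]: print((proj(s,P)-[235,130])*3.4)
```

```text
[ 0.6291 -0.0579]
[ 0.635  -0.0647]
[ 0.6418 -0.0725]
[262.3832 285.2776]
[268.1218 288.3773]
[259.3284 362.0966]
```

Emit:
send_rows(deltas=[[[-0.002, -0.002, 0.016], [0, 0, 0]], [[0, 0, 0.016], [0, 0, 0]], [[0, 0, 0.016], [0, 0, 0]], [[0, 0, 0.014], [0, 0, 0]], [[0, 0, 0.006], [0, 0, 0]], [[0, 0, 0], [0, 0, 0]]])

```text
time: 5.4
ee_pos: [0.6474, -0.0777, 0.0795]
orientation: [[-1.0, 0.014, 0.002], [0.014, 1.0, 0.0], [-0.002, 0.0, -1.0]]
force: [0.4, 0.1, -0.4]
gripper_width: 1.0
```

Emit:
send_rows(deltas=[[[0, 0, 0], [0, 0, 0]], [[0, 0, 0], [0, 0, 0]], [[0, 0, 0], [0, 0, 0]], [[0, 0, 0], [0, 0, 0]], [[0, 0, 0], [0, 0, 0]], [[0, 0, 0], [0, 0, 0]], [[0, 0, 0], [0, 0, 0]], [[0, 0, 0], [0, 0, 0]], [[0, 0, 0], [0, 0, 0]], [[0, 0, 0], [0, 0, 0]]], fingers=1)

```text
time: 6.23
ee_pos: [0.6475, -0.0773, 0.0796]
orientation: [[-1.0, 0.014, 0.002], [0.014, 1.0, 0.0], [-0.002, 0.0, -1.0]]
force: [0.8, 0.9, -1.2]
gripper_width: 0.594
```

Emit:
send_rows(deltas=[[[0, 0, -0.01], [0, 0, 0]], [[0, 0, -0.02], [0, 0, 0]], [[0, 0, -0.03], [0, 0, 0]], [[0, 0, -0.04], [0, 0, 0]], [[0, 0, -0.04], [0, 0, 0]], [[0, 0, -0.04], [0, 0, 0]], [[0, 0, -0.02], [0, 0, 0]], [[0, 0, -0.01], [0, 0, 0]], [[0, 0, 0], [0, 0, 0]]])

```text
time: 6.98
ee_pos: [0.6443, -0.0768, 0.1896]
orientation: [[-1.0, 0.014, -0.005], [0.014, 1.0, 0.002], [0.005, 0.002, -1.0]]
force: [0.5, -0.5, -4.0]
gripper_width: 0.591
```

Emit:
send_rows(deltas=[[[0.03, -0.02, 0], [0, 0, 0]], [[0.04, -0.03, 0], [0, 0, 0]], [[0.04, -0.04, 0], [0, 0, 0]], [[0.035, -0.05, 0], [0, 0, 0]], [[0.03, -0.06, 0], [0, 0, 0]], [[0.03, -0.065, 0], [0, 0, 0]], [[0.025, -0.065, 0], [0, 0, 0]], [[0.02, -0.065, 0], [0, 0, 0]], [[0.02, -0.06, 0], [0, 0, 0]], [[0.015, -0.05, 0], [0, 0, 0]], [[0.01, -0.03, 0], [0, 0, 0]], [[0, -0.01, 0], [0, 0, 0]]])

```text
time: 7.98
ee_pos: [0.4805, -0.3516, 0.1754]
orientation: [[-1.0, 0.008, -0.02], [0.008, 1.0, 0.014], [0.02, 0.014, -1.0]]
force: [0.5, 0.1, -4.6]
gripper_width: 0.588
```

Emit:
send_rows(deltas=[[[0, 0, 0], [0, 0, 0]], [[-0.012, -0.004, 0], [0.002, -0.003, 0]], [[-0.01, -0.003, 0], [0.001, -0.001, 0]], [[0, 0, 0], [0, 0, 0]], [[0, 0, 0], [0, 0, 0]]])

```text
time: 8.4
ee_pos: [0.4925, -0.3523, 0.1717]
orientation: [[-1.0, 0.008, -0.009], [0.008, 1.0, 0.009], [0.009, 0.009, -1.0]]
force: [0.4, -0.0, -3.4]
gripper_width: 0.588
```

Emit:
send_rows(deltas=[[[-0.004, -0.007, 0.01], [0.003, -0.003, 0]], [[0, 0, 0.025], [0, 0, 0]], [[0, 0, 0.03], [0, 0, 0]], [[0, 0, 0.03], [0, 0, 0]], [[0, 0, 0.03], [0, 0, 0]], [[0, 0, 0.02], [0, 0, 0]], [[0, 0, 0.01], [0, 0, 0]], [[0, 0, 0], [0, 0, 0]], [[0, 0, 0], [0, 0, 0]]])

```text
time: 9.15
ee_pos: [0.4965, -0.3512, 0.0865]
orientation: [[-1.0, 0.001, 0.002], [0.001, 1.0, -0.001], [-0.002, -0.001, -1.0]]
force: [0.9, -1.4, -2.8]
gripper_width: 0.591
```

Emit:
send_rows(deltas=[[[0.004, -0.009, 0.004], [0, 0, 0]], [[0, 0, 0.006], [0, 0, 0]], [[0, 0, 0.004], [0, 0, 0]], [[0, 0, 0], [0, 0, 0]]])

```text
time: 9.48
ee_pos: [0.4955, -0.3576, 0.0813]
orientation: [[-1.0, 0.001, 0.005], [0.001, 1.0, -0.004], [-0.005, -0.004, -1.0]]
force: [-0.2, -0.9, -4.0]
gripper_width: 0.591
```

Emit:
send_rows(deltas=[[[0, 0, 0.004], [0.001, 0.002, 0]], [[0, 0, 0.002], [0, 0, 0]], [[0, 0, 0.002], [0, 0, 0]], [[0, 0, 0], [0, 0, 0]]])

```text
time: 9.82
ee_pos: [0.4961, -0.3585, 0.0782]
orientation: [[-1.0, 0.002, -0.001], [0.002, 1.0, -0.009], [0.001, -0.009, -1.0]]
force: [-0.1, -0.4, -3.6]
gripper_width: 0.591
```

Emit:
send_rows(deltas=[[[0, 0, 0.001], [-0.002, 0, 0]], [[0, 0, 0.002], [0, 0, 0]], [[0, 0, 0.001], [0, 0, 0]], [[0, 0, 0], [0, 0, 0]]])

```text
time: 10.15
ee_pos: [0.4967, -0.3585, 0.0777]
orientation: [[-1.0, 0.001, 0.0], [0.001, 1.0, -0.003], [-0.0, -0.003, -1.0]]
force: [0.0, -0.6, -4.0]
gripper_width: 0.592
```

Emit:
send_rows(deltas=[[[0, 0, 0.002], [0, 0, 0]], [[0, 0, 0.002], [0, 0, 0]], [[0, 0, 0], [0, 0, 0]]])

```text
time: 10.4
ee_pos: [0.4974, -0.3587, 0.0778]
orientation: [[-1.0, 0.001, 0.001], [0.001, 1.0, -0.003], [-0.001, -0.003, -1.0]]
force: [0.3, 0.3, -3.5]
gripper_width: 0.587
```

Emit:
send_rows(deltas=[[[0.002, 0, 0.004], [0, 0, 0]], [[0, 0, 0.004], [0, 0, 0]], [[0, 0, 0.002], [0, 0, 0]]])

```text
time: 10.65
ee_pos: [0.4986, -0.3591, 0.0775]
orientation: [[-1.0, 0.001, 0.005], [0.001, 1.0, -0.005], [-0.005, -0.005, -1.0]]
force: [-0.6, 1.9, 1.2]
gripper_width: 0.592
```

Run:
```python
from station import env
from h import *
s=env.get_image("scene");st=env.state();print(st["ee_pos"],st["force"])
cv2.imwrite("pics/e.png",cv2.resize(s["image"][150:400,70:330,::-1],None,fx=2.4,fy=2.4,interpolation=cv2.INTER_CUBIC))
```

```text
[ 0.4986 -0.3591  0.0774] [-2.7843  3.5559  9.3663]
```

View pics/e.png

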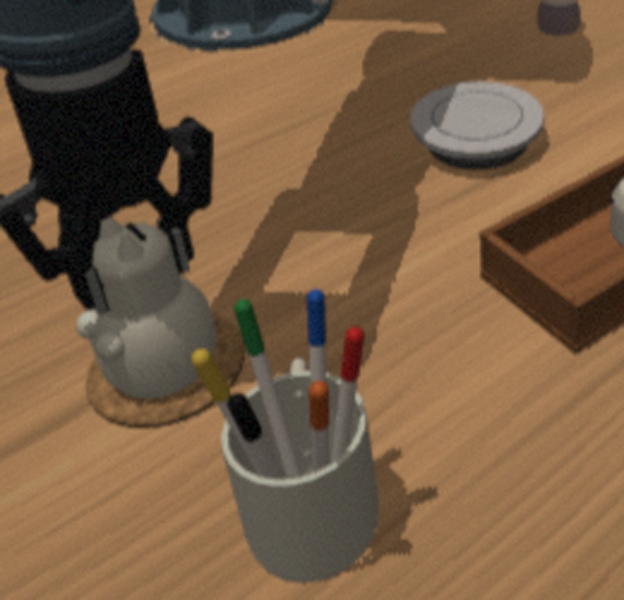

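Emit:
send_rows(deltas=[[[0, 0, 0], [0, 0, 0]], [[0, 0, 0], [0, 0, 0]], [[0, 0, 0], [0, 0, 0]], [[0, 0, 0], [0, 0, 0]], [[0, 0, 0], [0, 0, 0]], [[0, 0, 0], [0, 0, 0]], [[0, 0, 0], [0, 0, 0]]], fingers=-1)

```text
time: 11.28
ee_pos: [0.4994, -0.3608, 0.0772]
orientation: [[-1.0, 0.001, 0.008], [0.001, 1.0, -0.008], [-0.008, -0.008, -1.0]]
force: [0.3, -0.1, 0.1]
gripper_width: 1.0
```

Emit:
send_rows(deltas=[[[0, 0, -0.02], [0, 0, 0]], [[0, 0, -0.03], [0, 0, 0]], [[0, 0, -0.04], [0, 0, 0]], [[0, 0, -0.06], [0, 0, 0]], [[0, 0, -0.06], [0, 0, 0]], [[0, 0, -0.04], [0, 0, 0]], [[0, 0, -0.02], [0, 0, 0]]])

```text
time: 11.87
ee_pos: [0.4961, -0.3576, 0.2165]
orientation: [[-1.0, 0.002, 0.002], [0.002, 1.0, -0.001], [-0.002, -0.001, -1.0]]
force: [0.5, 0.0, 0.1]
gripper_width: 0.996
```

Emit:
send_rows(deltas=[[[0, 0.02, 0], [0, 0, 0]], [[0, 0.04, 0], [0, 0, 0]], [[0, 0.06, 0], [0, 0, 0]], [[0, 0.06, 0], [0, 0, 0]], [[0, 0.06, 0], [0, 0, 0]], [[0, 0.06, 0], [0, 0, 0]], [[0, 0.06, 0], [0, 0, 0]], [[0, 0.06, 0], [0, 0, 0]], [[-0.02, 0.06, 0], [0, 0, 0]], [[-0.04, 0.06, 0], [0, 0, 0]], [[-0.04, 0.06, 0], [0, 0, 0]], [[-0.04, 0.06, 0], [0, 0, 0]]])

```text
time: 12.87
ee_pos: [0.5591, -0.0118, 0.2066]
orientation: [[-1.0, 0.012, -0.009], [0.012, 1.0, 0.0], [0.009, 0.0, -1.0]]
force: [1.6, -1.0, 1.1]
gripper_width: 1.0
```

Run:
```python
from station import env
from h import *
s=env.get_image("scene");d=env.get_image("top");st=env.state();print(st["ee_pos"])
a=cv2.resize(s["image"][220:340,80:230,::-1],None,fx=5,fy=5,interpolation=cv2.INTER_CUBIC)[:,:400*2]
b=cv2.resize(d["image"][180:250,380:450,::-1],None,fx=6,fy=6,interpolation=cv2.INTER_CUBIC)
cv2.imwrite("pics/f.png",b);cv2.imwrite("pics/g.png",a)
```

```text
[ 0.5603 -0.009   0.2063]
```

View pics/f.png

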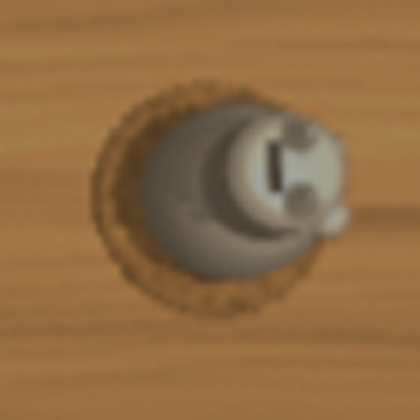

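The cat is upright on the round coaster. The coaster circle is centred at about (209,199) in the crop and the head at about (288,172).

Run:
```python
from station import env
from h import *
d=env.get_image("top")
print(ray(d,(209/6+379.6,199/6+179.6),.006),ray(d,(288/6+379.6,172/6+179.6),.11),ray(d,(230/6+379.6,192/6+179.6),.04))
```

```text
[ 0.4966 -0.3561] [ 0.4967 -0.3613] [ 0.496  -0.3563]
```

Emit:
send_rows(deltas=[[[-0.037, 0.03, 0], [0, 0, 0]], [[-0.037, 0.03, 0], [0, 0, 0]], [[-0.037, 0.03, 0], [0, 0, 0]], [[-0.03, 0.025, 0], [0, 0, 0]], [[-0.02, 0.02, 0], [0, 0, 0]], [[0, 0, 0], [0, 0, 0]], [[0, 0, 0], [0, 0, 0]]])

```text
time: 13.6
ee_pos: [0.6356, 0.0553, 0.197]
orientation: [[-1.0, 0.011, -0.024], [0.011, 1.0, -0.0], [0.024, -0.0, -1.0]]
force: [-0.3, -0.5, -0.3]
gripper_width: 1.0
```

Emit:
send_rows(deltas=[[[-0.015, 0.018, 0], [0, -0.004, 0]], [[-0.012, 0.016, 0.01], [0, -0.003, 0]], [[0, 0, 0.02], [0, 0, 0]], [[0, 0, 0.02], [0, 0, 0]], [[0, 0, 0.01], [0, 0, 0]], [[0, 0, 0], [0, 0, 0]], [[0, 0, 0], [0, 0, 0]]])

```text
time: 14.18
ee_pos: [0.6464, 0.0701, 0.1612]
orientation: [[-1.0, 0.015, -0.005], [0.015, 1.0, -0.001], [0.005, -0.001, -1.0]]
force: [-0.0, 0.3, 0.2]
gripper_width: 1.005
```

Emit:
send_rows(deltas=[[[-0.009, 0.008, 0], [0, -0.002, 0]], [[0, 0, 0.015], [0, 0, 0]], [[0, 0, 0.02], [0, 0, 0]], [[0, 0, 0.02], [0, 0, 0]], [[0, 0, 0.015], [0, 0, 0]], [[0, 0, 0], [0, 0, 0]], [[0, 0, 0], [0, 0, 0]]])

```text
time: 14.77
ee_pos: [0.6514, 0.074, 0.1223]
orientation: [[-1.0, 0.016, 0.002], [0.016, 1.0, -0.001], [-0.002, -0.001, -1.0]]
force: [-0.1, 0.2, 0.2]
gripper_width: 0.998
```

Run:
```python
from station import env
from h import *
s=env.get_image("scene")
st=env.state();print(st["ee_pos"],st["orientation"][:,2],st["force"])
cv2.imwrite("pics/h.png",cv2.resize(s["image"][150:270,300:430,::-1],None,fx=4,fy=4,interpolation=cv2.INTER_CUBIC))
```

```text
[0.6512 0.0739 0.1222] [ 0.0019 -0.0013 -1.    ] [-0.4182 -0.0917 -0.0379]
```

View pics/h.png

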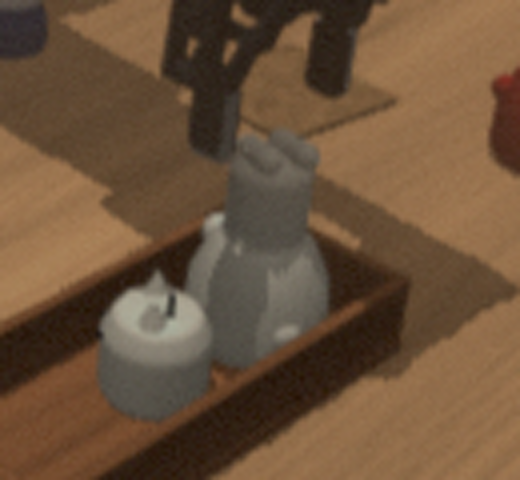

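The fingertip midpoint (271,125) lines up with the rabbit's head (270,145). Descending.

Emit:
send_rows(deltas=[[[0, 0, 0.016], [0, 0, 0]], [[0, 0, 0.018], [0, 0, 0]], [[0, 0, 0.018], [0, 0, 0]], [[0, 0, 0.014], [0, 0, 0]], [[0, 0, 0.008], [0, 0, 0]], [[0, 0, 0], [0, 0, 0]], [[0, 0, 0], [0, 0, 0]]])

```text
time: 15.4
ee_pos: [0.6515, 0.0737, 0.0813]
orientation: [[-1.0, 0.016, 0.002], [0.016, 1.0, -0.001], [-0.002, -0.001, -1.0]]
force: [1.0, 0.6, -0.8]
gripper_width: 0.998
```

Emit:
send_rows(deltas=[[[0, 0, 0.001], [0, 0, 0]], [[0, 0, 0], [0, 0, 0]], [[0, 0, 0], [0, 0, 0]], [[0, 0, 0], [0, 0, 0]], [[0, 0, 0], [0, 0, 0]], [[0, 0, 0], [0, 0, 0]], [[0, 0, 0], [0, 0, 0]], [[0, 0, 0], [0, 0, 0]], [[0, 0, 0], [0, 0, 0]], [[0, 0, 0], [0, 0, 0]], [[0, 0, 0], [0, 0, 0]]], fingers=1)

```text
time: 16.32
ee_pos: [0.6521, 0.0741, 0.0818]
orientation: [[-1.0, 0.016, 0.004], [0.016, 1.0, -0.001], [-0.004, -0.001, -1.0]]
force: [-0.6, 0.4, -1.0]
gripper_width: 0.47
```

Emit:
send_rows(deltas=[[[0, 0, -0.01], [0, 0, 0]], [[0, 0, -0.02], [0, 0, 0]], [[0, 0, -0.03], [0, 0, 0]], [[0, 0, -0.04], [0, 0, 0]], [[0, 0, -0.04], [0, 0, 0]], [[0, 0, -0.04], [0, 0, 0]], [[0, 0, -0.02], [0, 0, 0]], [[0, 0, -0.01], [0, 0, 0]], [[0, 0, 0], [0, 0, 0]]])

```text
time: 17.07
ee_pos: [0.6492, 0.0739, 0.1926]
orientation: [[-1.0, 0.016, -0.002], [0.016, 1.0, -0.001], [0.002, -0.001, -1.0]]
force: [0.5, 1.2, -2.8]
gripper_width: 0.465
```

Emit:
send_rows(deltas=[[[0.03, 0.02, 0], [0, 0, 0]], [[0.04, 0.03, 0], [0, 0, 0]], [[0.04, 0.04, 0], [0, 0, 0]], [[0.035, 0.05, 0], [0, 0, 0]], [[0.03, 0.055, 0], [0, 0, 0]], [[0.03, 0.06, 0], [0, 0, 0]], [[0.025, 0.06, 0], [0, 0, 0]], [[0.02, 0.055, 0], [0, 0, 0]], [[0.015, 0.05, 0], [0, 0, 0]], [[0.01, 0.03, 0], [0, 0, 0]], [[0, 0.01, 0], [0, 0, 0]], [[0, 0, 0], [0, 0, 0]]])

```text
time: 18.07
ee_pos: [0.503, 0.3119, 0.1791]
orientation: [[-1.0, 0.021, -0.019], [0.021, 1.0, -0.006], [0.019, -0.007, -1.0]]
force: [-0.1, -0.8, -2.4]
gripper_width: 0.468
```

Emit:
send_rows(deltas=[[[0.003, 0.01, 0], [-0.001, -0.003, 0]], [[0.003, 0.007, 0.01], [-0.001, -0.003, 0]], [[0, 0, 0.025], [0, 0, 0]], [[0, 0, 0.03], [0, 0, 0]], [[0, 0, 0.03], [0, 0, 0]], [[0, 0, 0.02], [0, 0, 0]], [[0, 0, 0.01], [0, 0, 0]], [[0, 0, 0], [0, 0, 0]], [[0, 0, 0], [0, 0, 0]]])

```text
time: 18.82
ee_pos: [0.5008, 0.3139, 0.1076]
orientation: [[-1.0, 0.028, -0.002], [0.028, 1.0, -0.004], [0.002, -0.004, -1.0]]
force: [0.8, 0.2, -2.8]
gripper_width: 0.466
```

Emit:
send_rows(deltas=[[[0.003, 0.008, 0.004], [-0.001, 0, 0]], [[0, 0.007, 0.01], [0, 0, 0]], [[0, 0, 0.012], [0, 0, 0]], [[0, 0, 0.012], [0, 0, 0]], [[0, 0, 0.007], [0, 0, 0]], [[0, 0, 0], [0, 0, 0]]])

```text
time: 19.32
ee_pos: [0.5015, 0.323, 0.0855]
orientation: [[-1.0, 0.029, 0.003], [0.029, 1.0, 0.002], [-0.003, 0.002, -1.0]]
force: [-0.3, 0.1, -2.8]
gripper_width: 0.468
```

Emit:
send_rows(deltas=[[[0.003, -0.002, 0.004], [0, 0.001, 0]], [[0, 0, 0.004], [0, 0, 0]], [[0, 0, 0.004], [0, 0, 0]], [[0, 0, 0], [0, 0, 0]]])

```text
time: 19.65
ee_pos: [0.5006, 0.3225, 0.0801]
orientation: [[-1.0, 0.028, 0.001], [0.028, 1.0, 0.003], [-0.001, 0.003, -1.0]]
force: [-0.3, -0.2, -2.6]
gripper_width: 0.469
```

Emit:
send_rows(deltas=[[[0, 0, 0.003], [0, 0, 0]], [[0, 0, 0.003], [0, 0, 0]], [[0, 0, 0.002], [0, 0, 0]]])

```text
time: 19.9
ee_pos: [0.5017, 0.3227, 0.0798]
orientation: [[-1.0, 0.028, 0.003], [0.028, 1.0, 0.003], [-0.003, 0.003, -1.0]]
force: [-2.9, -1.6, 4.6]
gripper_width: 0.472
```

Emit:
send_rows(deltas=[[[0, 0, 0], [0, 0, 0]], [[0, 0, 0], [0, 0, 0]], [[0, 0, 0], [0, 0, 0]], [[0, 0, 0], [0, 0, 0]], [[0, 0, 0], [0, 0, 0]], [[0, 0, 0], [0, 0, 0]], [[0, 0, 0], [0, 0, 0]]], fingers=-1)

```text
time: 20.48
ee_pos: [0.5037, 0.3233, 0.0814]
orientation: [[-1.0, 0.028, 0.008], [0.028, 1.0, 0.004], [-0.008, 0.005, -1.0]]
force: [-0.0, -0.1, 0.6]
gripper_width: 0.996
```

Emit:
send_rows(deltas=[[[0, 0, -0.02], [0, 0, 0]], [[0, 0, -0.03], [0, 0, 0]], [[0, 0, -0.04], [0, 0, 0]], [[0, 0, -0.06], [0, 0, 0]], [[0, 0, -0.06], [0, 0, 0]], [[0, 0, -0.04], [0, 0, 0]], [[0, 0, -0.02], [0, 0, 0]]])

```text
time: 21.07
ee_pos: [0.4997, 0.3215, 0.2209]
orientation: [[-1.0, 0.028, -0.001], [0.028, 1.0, 0.001], [0.001, 0.001, -1.0]]
force: [1.1, 0.6, 0.7]
gripper_width: 1.0
```

Emit:
send_rows(deltas=[[[0, -0.02, 0], [0, 0, 0]], [[0, -0.04, 0], [0, 0, 0]], [[0, -0.06, 0], [0, 0, 0]], [[0, -0.06, 0], [0, 0, 0]], [[-0.02, -0.06, 0], [0, 0, 0]], [[-0.03, -0.06, 0], [0, 0, 0]], [[-0.04, -0.06, 0], [0, 0, 0]], [[-0.04, -0.06, 0], [0, 0, 0]], [[-0.04, -0.06, 0], [0, 0, 0]], [[-0.04, -0.06, 0], [0, 0, 0]], [[-0.03, -0.04, 0], [0, 0, 0]], [[-0.02, -0.02, 0], [0, 0, 0]]])

```text
time: 22.07
ee_pos: [0.6173, 0.002, 0.211]
orientation: [[-1.0, 0.021, -0.011], [0.021, 1.0, 0.003], [0.011, 0.003, -1.0]]
force: [0.2, 0.9, 1.1]
gripper_width: 1.004
```

Run:
```python
from station import env
from h import *
s=env.get_image("scene");d=env.get_image("top");st=env.state();print(st["ee_pos"],st["orientation"])
b=cv2.resize(d["image"][170:240,135:225,::-1],None,fx=6,fy=6,interpolation=cv2.INTER_CUBIC)
c=cv2.resize(s["image"][170:250,265:345,::-1],None,fx=5.25,fy=5.25,interpolation=cv2.INTER_CUBIC)
cv2.imwrite("pics/i.png",cv2.resize(np.hstack([b,c[:,:240]]),None,fx=1,fy=1))
```

```text
[0.6172 0.0024 0.2107] [[-0.9997  0.0221 -0.0116]
 [ 0.0221  0.9998  0.0031]
 [ 0.0117  0.0029 -0.9999]]
```

View pics/i.png

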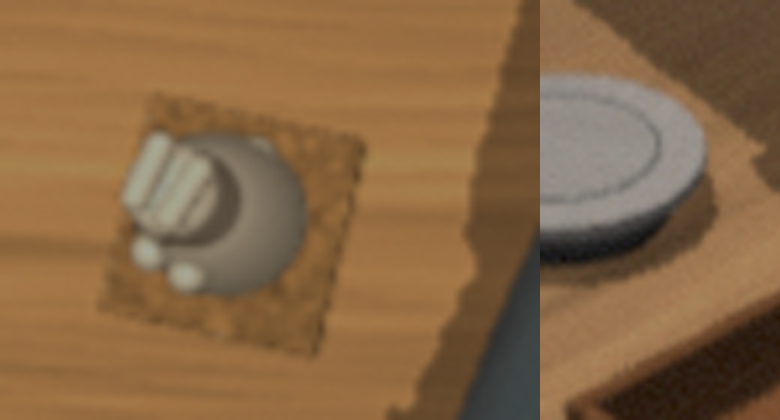

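The rabbit stands upright, centred to about 2 mm on the square coaster. Next is the kitten.

Emit:
send_rows(deltas=[[[-0.025, -0.003, 0], [0.001, -0.003, 0]], [[-0.02, -0.003, 0.02], [0, -0.001, 0]], [[-0.01, 0, 0.04], [0, 0, 0]], [[0, 0, 0.04], [0, 0, 0]], [[0, 0, 0.04], [0, 0, 0]], [[0, 0, 0.02], [0, 0, 0]], [[0, 0, 0], [0, 0, 0]], [[0, 0, 0], [0, 0, 0]]])

```text
time: 22.83
ee_pos: [0.6374, 0.0014, 0.1212]
orientation: [[-1.0, 0.021, -0.01], [0.021, 1.0, 0.003], [0.01, 0.003, -1.0]]
force: [-0.0, 0.4, 0.7]
gripper_width: 0.999
```

Emit:
send_rows(deltas=[[[-0.01, -0.003, 0], [0.001, -0.003, 0]], [[-0.008, -0.002, 0.01], [0, -0.001, 0]], [[0, 0, 0.02], [0, 0, 0]], [[0, 0, 0.01], [0, 0, 0]], [[0, 0, 0], [0, 0, 0]], [[0, 0, 0], [0, 0, 0]]])

```text
time: 23.33
ee_pos: [0.6494, -0.0013, 0.1037]
orientation: [[-1.0, 0.02, 0.01], [0.02, 1.0, -0.002], [-0.01, -0.002, -1.0]]
force: [0.3, 1.0, 1.3]
gripper_width: 0.996
```

Run:
```python
from station import env
from h import *
s=env.get_image("scene")
st=env.state();print(st["ee_pos"],st["orientation"][:,2],st["force"])
cv2.imwrite("pics/j.png",cv2.resize(s["image"][150:300,240:420,::-1],None,fx=4,fy=4,interpolation=cv2.INTER_CUBIC))
```

```text
[ 0.6494 -0.0013  0.1037] [ 0.0101 -0.0019 -0.9999] [-0.7668  0.7854 -0.2209]
```

View pics/j.png

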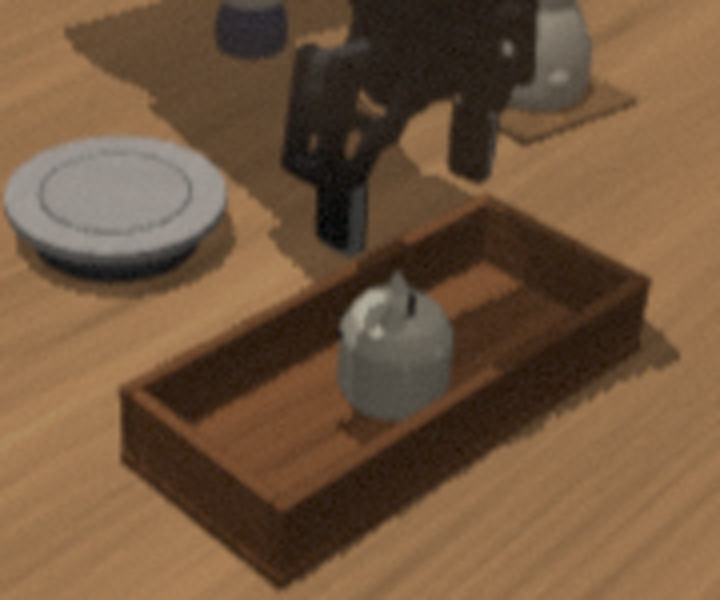

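Run:
```python
from station import env
from h import *
s=env.get_image("scene")
for P in [(.6494,-.0013,.117),(.647,-.001,.032),(.645,-.004,.032)]: print((proj(s,P)-[240,150])*4)
g=cv2.cvtColor(s["image"],cv2.COLOR_RGB2HSV)
m=((g[...,1]<85)&(g[...,2]>50)).astype(np.uint8);m[:,:320]=0;m[:,356:]=0;m[:222]=0;m[258:]=0
for v in range(232,252,2):
    u=np.flatnonzero(m[v]);print(v,u.min() if len(u) else 0,u.max() if len(u) else 0,end="; ")
```

```text
[405.5893 212.3432]
[389.6735 353.4662]
[382.7191 354.3028]
232 325 352; 234 325 352; 236 325 352; 238 325 352; 240 325 352; 242 325 351; 244 325 351; 246 325 351; 248 326 350; 250 327 347;
```

Emit:
send_rows(deltas=[[[0.002, 0.003, 0.01], [-0.001, 0.002, 0]], [[0, 0, 0.025], [0, 0, 0]], [[0, 0, 0.03], [0, 0, 0]], [[0, 0, 0.03], [0, 0, 0]], [[0, 0, 0.025], [0, 0, 0]], [[0, 0, 0.01], [0, 0, 0]], [[0, 0, 0], [0, 0, 0]], [[0, 0, 0], [0, 0, 0]]])

```text
time: 24.1
ee_pos: [0.6488, 0.0005, 0.0332]
orientation: [[-1.0, 0.02, 0.004], [0.02, 1.0, 0.002], [-0.004, 0.002, -1.0]]
force: [-0.5, 0.5, 0.2]
gripper_width: 1.002
```

Emit:
send_rows(deltas=[[[0, 0, 0.01], [0, 0.001, 0]], [[0, 0, 0.012], [0, 0, 0]], [[0, 0, 0.006], [0, 0, 0]], [[0, 0, 0], [0, 0, 0]], [[0, 0, 0], [0, 0, 0]]])

```text
time: 24.52
ee_pos: [0.6504, 0.0003, 0.0199]
orientation: [[-1.0, 0.02, 0.004], [0.02, 1.0, 0.001], [-0.004, 0.001, -1.0]]
force: [0.8, -0.1, 0.1]
gripper_width: 1.001
```

Emit:
send_rows(deltas=[[[0.003, 0, 0.002], [0, 0, 0]], [[0, 0, 0], [0, 0, 0]], [[0, 0, 0], [0, 0, 0]], [[0, 0, 0], [0, 0, 0]], [[0, 0, 0], [0, 0, 0]], [[0, 0, 0], [0, 0, 0]], [[0, 0, 0], [0, 0, 0]], [[0, 0, 0], [0, 0, 0]], [[0, 0, 0], [0, 0, 0]], [[0, 0, 0], [0, 0, 0]]], fingers=1)

```text
time: 25.35
ee_pos: [0.6493, 0.0004, 0.0201]
orientation: [[-1.0, 0.019, 0.005], [0.019, 1.0, 0.001], [-0.005, 0.001, -1.0]]
force: [-0.9, 0.2, -1.3]
gripper_width: 0.635
```

Emit:
send_rows(deltas=[[[0, 0, -0.01], [0, 0, 0]], [[0, 0, -0.02], [0, 0, 0]], [[0, 0, -0.03], [0, 0, 0]], [[0, 0, -0.04], [0, 0, 0]], [[0, 0, -0.04], [0, 0, 0]], [[0, 0, -0.04], [0, 0, 0]], [[0, 0, -0.02], [0, 0, 0]], [[0, 0, -0.01], [0, 0, 0]], [[0, 0, 0], [0, 0, 0]]])

```text
time: 26.1
ee_pos: [0.6475, 0.0004, 0.1327]
orientation: [[-1.0, 0.019, 0.003], [0.019, 1.0, 0.001], [-0.003, 0.001, -1.0]]
force: [-0.3, 1.4, -1.5]
gripper_width: 0.63
```

Emit:
send_rows(deltas=[[[0.02, 0, 0], [0, 0, 0]], [[0.04, 0, 0], [0, 0, 0]], [[0.05, 0, 0], [0, 0, 0]], [[0.05, 0, 0], [0, 0, 0]], [[0.05, 0, 0], [0, 0, 0]], [[0.05, 0, 0], [0, 0, 0]], [[0.05, 0, 0], [0, 0, 0]], [[0.04, 0, 0], [0, 0, 0]], [[0.03, 0, 0], [0, 0, 0]], [[0.01, 0, 0], [0, 0, 0]], [[0, 0, 0], [0, 0, 0]], [[0, 0, 0], [0, 0, 0]]])

```text
time: 27.1
ee_pos: [0.4378, 0.006, 0.1215]
orientation: [[-1.0, 0.02, -0.01], [0.02, 1.0, 0.005], [0.01, 0.005, -1.0]]
force: [0.1, 0.8, -0.6]
gripper_width: 0.637
```

Run:
```python
from station import env
from h import *
s0=cv2.imread("pics/scene0.png");s=env.get_image("scene");t0=cv2.imread("pics/top0.png");d=env.get_image("top")
print(ray(s,(116.5/4+239.6,195/4+149.6),.032))
for im,c,x0,x1,y0,y1 in [(t0,d,255,320,200,265)]:
    h=cv2.cvtColor(im,cv2.COLOR_BGR2HSV);m=(h[...,1]<95).astype(np.uint8)[y0:y1,x0:x1]
    k=max(cv2.findContours(m,0,1)[0],key=cv2.contourArea);e=cv2.fitEllipse(k);print(e,ray(c,(e[0][0]+x0,e[0][1]+y0),.032))
```

```text
[0.4381 0.0032]
((30.995542526245117, 32.18807601928711), (46.70246887207031, 47.26584243774414), 77.97897338867188) [0.434  0.0026]
```

Emit:
send_rows(deltas=[[[0.004, -0.006, 0.01], [0.001, -0.003, 0]], [[0, 0, 0.02], [0, 0, 0]], [[0, 0, 0.03], [0, 0, 0]], [[0, 0, 0.03], [0, 0, 0]], [[0, 0, 0.02], [0, 0, 0]], [[0, 0, 0.01], [0, 0, 0]], [[0, 0, 0], [0, 0, 0]], [[0, 0, 0], [0, 0, 0]]])

```text
time: 27.87
ee_pos: [0.4402, 0.0015, 0.056]
orientation: [[-1.0, 0.02, 0.004], [0.02, 1.0, 0.0], [-0.004, 0.0, -1.0]]
force: [0.2, 0.0, -2.1]
gripper_width: 0.633
```

Emit:
send_rows(deltas=[[[0.006, 0.003, 0.005], [0, 0.001, 0]], [[0.003, 0, 0.006], [0, 0, 0]], [[0, 0, 0.004], [0, 0, 0]], [[0, 0, 0.002], [0, 0, 0]], [[0, 0, 0], [0, 0, 0]]])

```text
time: 28.28
ee_pos: [0.4368, 0.003, 0.0481]
orientation: [[-1.0, 0.02, 0.003], [0.02, 1.0, -0.0], [-0.003, -0.0, -1.0]]
force: [-0.5, 0.2, -1.0]
gripper_width: 0.634
```

Emit:
send_rows(deltas=[[[0.002, 0, 0.004], [0, 0.001, 0]], [[0, 0, 0.004], [0, 0, 0]], [[0, 0, 0.003], [0, 0, 0]], [[0, 0, 0.002], [0, 0, 0]]])

```text
time: 28.62
ee_pos: [0.4366, 0.0027, 0.044]
orientation: [[-1.0, 0.02, 0.0], [0.02, 1.0, -0.001], [-0.0, -0.001, -1.0]]
force: [-9.0, 0.6, 20.1]
gripper_width: 0.636
```

Emit:
send_rows(deltas=[[[0, 0, 0], [0, 0, 0]], [[0, 0, 0], [0, 0, 0]], [[0, 0, 0], [0, 0, 0]], [[0, 0, 0], [0, 0, 0]], [[0, 0, 0], [0, 0, 0]], [[0, 0, 0], [0, 0, 0]], [[0, 0, 0], [0, 0, 0]]], fingers=-1)

```text
time: 29.2
ee_pos: [0.4382, 0.0023, 0.0449]
orientation: [[-1.0, 0.02, 0.003], [0.02, 1.0, -0.002], [-0.003, -0.002, -1.0]]
force: [0.1, -0.2, 0.2]
gripper_width: 1.005
```

Emit:
send_rows(deltas=[[[0, 0, -0.02], [0, 0, 0]], [[0, 0, -0.03], [0, 0, 0]], [[0, 0, -0.04], [0, 0, 0]], [[0, 0, -0.06], [0, 0, 0]], [[0, 0, -0.06], [0, 0, 0]], [[0, 0, -0.06], [0, 0, 0]], [[0, 0, -0.04], [0, 0, 0]], [[0, 0, -0.02], [0, 0, 0]]])

```text
time: 29.87
ee_pos: [0.4338, 0.0036, 0.218]
orientation: [[-1.0, 0.02, -0.005], [0.02, 1.0, 0.001], [0.005, 0.001, -1.0]]
force: [0.1, -0.1, -0.2]
gripper_width: 0.999
```

Emit:
send_rows(deltas=[[[0, -0.02, 0], [0, 0, 0]], [[0, -0.04, 0], [0, 0, 0]], [[-0.01, -0.06, 0], [0, 0, 0]], [[-0.01, -0.065, 0], [0, 0, 0]], [[-0.01, -0.07, 0], [0, 0, 0]], [[-0.01, -0.07, 0], [0, 0, 0]], [[-0.01, -0.07, 0], [0, 0, 0]], [[-0.01, -0.07, 0], [0, 0, 0]], [[-0.01, -0.07, 0], [0, 0, 0]], [[-0.01, -0.06, 0], [0, 0, 0]], [[-0.01, -0.04, 0], [0, 0, 0]], [[-0.01, -0.02, 0], [0, 0, 0]]])

```text
time: 30.87
ee_pos: [0.4739, -0.3432, 0.2178]
orientation: [[-1.0, 0.013, -0.003], [0.013, 1.0, 0.002], [0.003, 0.002, -1.0]]
force: [-0.3, 0.2, -0.4]
gripper_width: 1.0
```

Run:
```python
from station import env
from h import *
s=env.get_image("scene");d=env.get_image("top");st=env.state();print(st["ee_pos"],st["orientation"])
b=cv2.resize(d["image"][200:265,250:320,::-1],(420,390),interpolation=cv2.INTER_CUBIC)
c=cv2.resize(s["image"][155:220,235:295,::-1],(360,390),interpolation=cv2.INTER_CUBIC)
cv2.imwrite("pics/k.png",np.hstack([b,c]))
```

```text
[ 0.4742 -0.3423  0.2176] [[-0.9999  0.0136 -0.0028]
 [ 0.0136  0.9999  0.0022]
 [ 0.0028  0.0021 -1.    ]]
```

View pics/k.png

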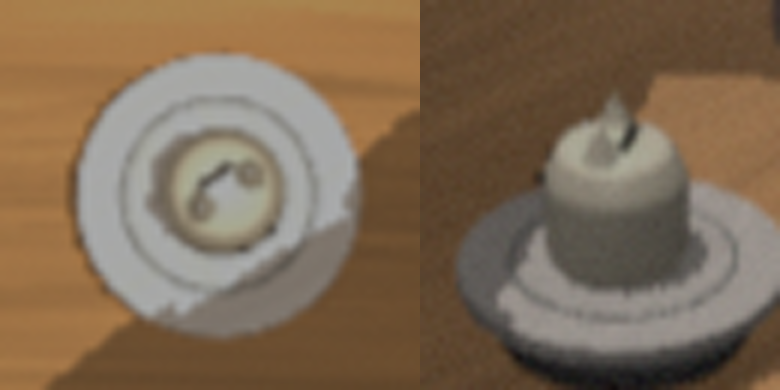

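The kitten is upright on the wheel at about (225,190), against the wheel centre at (218,195), so it is about 3 mm off. Returning the cat next.

Emit:
send_rows(deltas=[[[-0.015, -0.012, 0], [0, 0, 0]], [[-0.015, -0.012, 0.01], [0, 0, 0]], [[-0.01, -0.005, 0.03], [0, 0, 0]], [[0, 0, 0.03], [0, 0, 0]], [[0, 0, 0.02], [0, 0, 0]], [[0, 0, 0], [0, 0, 0]], [[0, 0, 0], [0, 0, 0]]])

```text
time: 31.55
ee_pos: [0.492, -0.3544, 0.167]
orientation: [[-1.0, 0.012, -0.007], [0.012, 1.0, 0.008], [0.007, 0.008, -1.0]]
force: [0.2, 1.0, 0.1]
gripper_width: 1.0
```

Emit:
send_rows(deltas=[[[-0.01, -0.008, 0.005], [0.002, -0.002, 0]], [[0, 0, 0.02], [0, 0, 0]], [[0, 0, 0.02], [0, 0, 0]], [[0, 0, 0.02], [0, 0, 0]], [[0, 0, 0.01], [0, 0, 0]], [[0, 0, 0], [0, 0, 0]], [[0, 0, 0], [0, 0, 0]]])

```text
time: 32.13
ee_pos: [0.4979, -0.3585, 0.1271]
orientation: [[-1.0, 0.01, 0.001], [0.01, 1.0, -0.001], [-0.001, -0.001, -1.0]]
force: [-0.3, -0.5, 1.5]
gripper_width: 1.001
```

Emit:
send_rows(deltas=[[[0, 0, 0.015], [0, 0, 0]], [[0, 0, 0.02], [0, 0, 0]], [[0, 0, 0.025], [0, 0, 0]], [[0, 0, 0.02], [0, 0, 0]], [[0, 0, 0.014], [0, 0, 0]], [[0, 0, 0.005], [0, 0, 0]], [[0, 0, 0], [0, 0, 0]], [[0, 0, 0], [0, 0, 0]]])

```text
time: 32.8
ee_pos: [0.4975, -0.3583, 0.0715]
orientation: [[-1.0, 0.011, 0.0], [0.011, 1.0, 0.0], [-0.0, 0.0, -1.0]]
force: [-0.1, -0.9, -0.6]
gripper_width: 1.002
```

Emit:
send_rows(deltas=[[[0, 0, -0.006], [0, 0, 0]], [[0, 0, -0.006], [0, 0, 0]], [[0, 0, -0.002], [0, 0, 0]], [[0, 0, 0], [0, 0, 0]]])

```text
time: 33.13
ee_pos: [0.4983, -0.359, 0.0806]
orientation: [[-1.0, 0.011, 0.002], [0.011, 1.0, -0.001], [-0.002, -0.001, -1.0]]
force: [0.2, -0.9, -0.1]
gripper_width: 0.998
```

Emit:
send_rows(deltas=[[[0, 0, 0], [0, 0, 0]], [[0, 0, 0], [0, 0, 0]], [[0, 0, 0], [0, 0, 0]], [[0, 0, 0], [0, 0, 0]], [[0, 0, 0], [0, 0, 0]], [[0, 0, 0], [0, 0, 0]], [[0, 0, 0], [0, 0, 0]], [[0, 0, 0], [0, 0, 0]], [[0, 0, 0], [0, 0, 0]], [[0, 0, 0], [0, 0, 0]]], fingers=1)

```text
time: 33.97
ee_pos: [0.4992, -0.3595, 0.0827]
orientation: [[-1.0, 0.01, 0.004], [0.01, 1.0, -0.004], [-0.004, -0.003, -1.0]]
force: [-0.9, 0.4, 1.1]
gripper_width: 0.584
```

Emit:
send_rows(deltas=[[[0, 0, -0.01], [0, 0, 0]], [[0, 0, -0.02], [0, 0, 0]], [[0, 0, -0.03], [0, 0, 0]], [[0, 0, -0.04], [0, 0, 0]], [[0, 0, -0.04], [0, 0, 0]], [[0, 0, -0.04], [0, 0, 0]], [[0, 0, -0.03], [0, 0, 0]], [[0, 0, -0.02], [0, 0, 0]], [[0, 0, 0], [0, 0, 0]]])

```text
time: 34.72
ee_pos: [0.4952, -0.3559, 0.2002]
orientation: [[-1.0, 0.011, -0.005], [0.011, 1.0, 0.006], [0.006, 0.006, -1.0]]
force: [0.5, 0.5, -2.6]
gripper_width: 0.582
```

Emit:
send_rows(deltas=[[[-0.005, 0.02, 0], [0, 0, 0]], [[-0.01, 0.04, 0], [0, 0, 0]], [[-0.015, 0.055, 0], [0, 0, 0]], [[-0.02, 0.065, 0], [0, 0, 0]], [[-0.025, 0.065, 0], [0, 0, 0]], [[-0.03, 0.065, 0], [0, 0, 0]], [[-0.03, 0.06, 0], [0, 0, 0]], [[-0.035, 0.05, 0], [0, 0, 0]], [[-0.04, 0.04, 0], [0, 0, 0]], [[-0.035, 0.03, 0], [0, 0, 0]], [[-0.02, 0.02, 0], [0, 0, 0]], [[0, 0, 0], [0, 0, 0]]])

```text
time: 35.72
ee_pos: [0.6272, -0.0796, 0.1848]
orientation: [[-1.0, 0.015, -0.027], [0.014, 1.0, 0.019], [0.027, 0.019, -0.999]]
force: [-0.5, -0.5, -4.1]
gripper_width: 0.591
```

Emit:
send_rows(deltas=[[[-0.015, 0, 0], [0.003, -0.004, 0]], [[-0.015, 0, 0], [0.002, -0.003, 0]], [[-0.005, 0, 0], [0, 0, 0]], [[0, 0, 0], [0, 0, 0]]])

```text
time: 36.05
ee_pos: [0.6432, -0.0781, 0.18]
orientation: [[-1.0, 0.013, -0.01], [0.013, 1.0, 0.004], [0.01, 0.003, -1.0]]
force: [0.0, -0.6, -3.9]
gripper_width: 0.588
```

Emit:
send_rows(deltas=[[[-0.008, 0.001, 0], [0.001, -0.003, 0.003]], [[0, 0, 0.015], [0, 0, 0]], [[0, 0, 0.02], [0, 0, 0]], [[0, 0, 0.015], [0, 0, 0]], [[0, 0, 0], [0, 0, 0]], [[0, 0, 0], [0, 0, 0]]])

```text
time: 36.55
ee_pos: [0.6459, -0.0806, 0.1516]
orientation: [[-1.0, 0.028, -0.001], [0.028, 1.0, -0.0], [0.001, -0.0, -1.0]]
force: [0.3, 0.1, -4.2]
gripper_width: 0.584
```

Emit:
send_rows(deltas=[[[-0.005, 0.006, 0.005], [0, 0, 0]], [[0, 0, 0.02], [0, 0, 0]], [[0, 0, 0.025], [0, 0, 0]], [[0, 0, 0.02], [0, 0, 0]], [[0, 0, 0.01], [0, 0, 0]], [[0, 0, 0], [0, 0, 0]], [[0, 0, 0], [0, 0, 0]]])

```text
time: 37.13
ee_pos: [0.6479, -0.0771, 0.106]
orientation: [[-1.0, 0.028, -0.003], [0.028, 1.0, 0.001], [0.003, 0.0, -1.0]]
force: [-0.3, 1.0, -3.1]
gripper_width: 0.586
```

Right on target. Lowering to 0.0847.

Emit:
send_rows(deltas=[[[0, 0, 0.008], [0, -0.001, 0]], [[0, 0, 0.01], [0, 0, 0]], [[0, 0, 0.01], [0, 0, 0]], [[0, 0, 0.007], [0, 0, 0]], [[0, 0, 0], [0, 0, 0]]])

```text
time: 37.55
ee_pos: [0.6486, -0.0773, 0.0877]
orientation: [[-1.0, 0.028, 0.002], [0.028, 1.0, -0.0], [-0.002, -0.0, -1.0]]
force: [0.1, -0.2, -3.7]
gripper_width: 0.59
```

Emit:
send_rows(deltas=[[[0.001, 0, 0.003], [0, 0, 0]], [[0, 0, 0.003], [0, 0, 0]], [[0, 0, 0.002], [0, 0, 0]]])

```text
time: 37.8
ee_pos: [0.6489, -0.0774, 0.0848]
orientation: [[-1.0, 0.028, 0.004], [0.028, 1.0, -0.0], [-0.004, -0.0, -1.0]]
force: [-2.6, 2.0, 6.9]
gripper_width: 0.589
```

Contact at the expected height. Release, rise and go to the rabbit.

Emit:
send_rows(deltas=[[[0, 0, 0], [0, 0, 0]], [[0, 0, 0], [0, 0, 0]], [[0, 0, 0], [0, 0, 0]], [[0, 0, 0], [0, 0, 0]], [[0, 0, 0], [0, 0, 0]], [[0, 0, 0], [0, 0, 0]], [[0, 0, 0], [0, 0, 0]]], fingers=-1)

```text
time: 38.38
ee_pos: [0.6517, -0.0784, 0.0882]
orientation: [[-1.0, 0.028, 0.01], [0.028, 1.0, -0.003], [-0.01, -0.002, -1.0]]
force: [0.1, -0.7, -0.5]
gripper_width: 1.0
```

Emit:
send_rows(deltas=[[[0, 0, -0.02], [0, 0, 0]], [[0, 0, -0.03], [0, 0, 0]], [[0, 0, -0.04], [0, 0, 0]], [[0, 0, -0.06], [0, 0, 0]], [[0, 0, -0.06], [0, 0, 0]], [[0, 0, -0.04], [0, 0, 0]], [[0, 0, -0.02], [0, 0, 0]]])

```text
time: 38.97
ee_pos: [0.6474, -0.0773, 0.2274]
orientation: [[-1.0, 0.028, 0.002], [0.028, 1.0, -0.0], [-0.002, 0.0, -1.0]]
force: [0.9, 0.0, 1.2]
gripper_width: 1.0
```

Emit:
send_rows(deltas=[[[0.02, 0.02, 0], [0, 0, 0]], [[0.03, 0.04, 0], [0, 0, 0]], [[0.03, 0.06, 0], [0, 0, 0]], [[0.03, 0.075, 0], [0, 0, 0]], [[0.03, 0.075, 0], [0, 0, 0]], [[0.03, 0.075, 0], [0, 0, 0]], [[0.03, 0.075, 0], [0, 0, 0]], [[0.03, 0.075, 0], [0, 0, 0]], [[0.02, 0.075, 0], [0, 0, 0]], [[0.02, 0.07, 0], [0, 0, 0]], [[0.01, 0.06, 0], [0, 0, 0]], [[0, 0.03, 0], [0, 0, 0]]])

```text
time: 39.97
ee_pos: [0.5141, 0.3004, 0.2313]
orientation: [[-0.999, 0.039, 0.012], [0.039, 0.999, -0.004], [-0.012, -0.004, -1.0]]
force: [0.8, 0.5, -0.6]
gripper_width: 1.0
```

Emit:
send_rows(deltas=[[[0.01, 0.016, 0], [-0.001, 0.002, -0.003]], [[0.01, 0.016, 0.02], [0, 0, 0]], [[0, 0.005, 0.03], [0, 0, 0]], [[0, 0, 0.03], [0, 0, 0]], [[0, 0, 0.02], [0, 0, 0]], [[0, 0, 0], [0, 0, 0]], [[0, 0, 0], [0, 0, 0]]])

```text
time: 40.55
ee_pos: [0.5013, 0.3217, 0.1763]
orientation: [[-1.0, 0.025, 0.003], [0.025, 1.0, -0.002], [-0.003, -0.002, -1.0]]
force: [-0.6, 0.2, -0.2]
gripper_width: 0.997
```

Emit:
send_rows(deltas=[[[0, 0.001, 0.02], [0, 0, 0]], [[0, 0, 0.03], [0, 0, 0]], [[0, 0, 0.03], [0, 0, 0]], [[0, 0, 0.03], [0, 0, 0]], [[0, 0, 0.02], [0, 0, 0]], [[0, 0, 0.01], [0, 0, 0]], [[0, 0, 0], [0, 0, 0]], [[0, 0, 0], [0, 0, 0]]])

```text
time: 41.22
ee_pos: [0.5054, 0.32, 0.1052]
orientation: [[-1.0, 0.03, 0.009], [0.03, 1.0, 0.0], [-0.009, 0.001, -1.0]]
force: [0.7, 0.6, 0.1]
gripper_width: 1.002
```

Emit:
send_rows(deltas=[[[0.007, 0.005, 0.006], [0, 0.003, 0]], [[0, 0, 0.015], [0, 0, 0]], [[0, 0, 0.015], [0, 0, 0]], [[0, 0, 0.01], [0, 0, 0]], [[0, 0, 0.003], [0, 0, 0]], [[0, 0, 0], [0, 0, 0]], [[0, 0, 0], [0, 0, 0]]])

```text
time: 41.8
ee_pos: [0.5034, 0.3237, 0.0808]
orientation: [[-1.0, 0.03, 0.003], [0.03, 1.0, 0.002], [-0.002, 0.002, -1.0]]
force: [0.3, -0.5, -0.2]
gripper_width: 1.001
```

Emit:
send_rows(deltas=[[[0.003, -0.002, 0], [0, 0.001, 0]], [[0, 0, 0], [0, 0, 0]], [[0, 0, 0], [0, 0, 0]], [[0, 0, 0], [0, 0, 0]], [[0, 0, 0], [0, 0, 0]], [[0, 0, 0], [0, 0, 0]], [[0, 0, 0], [0, 0, 0]], [[0, 0, 0], [0, 0, 0]], [[0, 0, 0], [0, 0, 0]], [[0, 0, 0], [0, 0, 0]], [[0, 0, 0], [0, 0, 0]]], fingers=1)

```text
time: 42.72
ee_pos: [0.502, 0.3226, 0.0815]
orientation: [[-1.0, 0.03, -0.0], [0.03, 1.0, 0.002], [0.0, 0.002, -1.0]]
force: [0.9, -0.2, -0.6]
gripper_width: 0.47
```

Emit:
send_rows(deltas=[[[0, 0, -0.01], [0, 0, 0]], [[0, 0, -0.02], [0, 0, 0]], [[0, 0, -0.03], [0, 0, 0]], [[0, 0, -0.04], [0, 0, 0]], [[0, 0, -0.04], [0, 0, 0]], [[0, 0, -0.04], [0, 0, 0]], [[0, 0, -0.03], [0, 0, 0]], [[0, 0, -0.02], [0, 0, 0]], [[0, 0, 0], [0, 0, 0]]])

```text
time: 43.47
ee_pos: [0.4991, 0.3216, 0.2029]
orientation: [[-1.0, 0.03, -0.007], [0.03, 1.0, 0.001], [0.007, 0.0, -1.0]]
force: [1.3, 0.8, -2.9]
gripper_width: 0.468
```

Emit:
send_rows(deltas=[[[-0.005, -0.02, 0], [0, 0, 0]], [[-0.01, -0.04, 0], [0, 0, 0]], [[-0.015, -0.05, 0], [0, 0, 0]], [[-0.02, -0.055, 0], [0, 0, 0]], [[-0.025, -0.055, 0], [0, 0, 0]], [[-0.03, -0.055, 0], [0, 0, 0]], [[-0.035, -0.055, 0], [0, 0, 0]], [[-0.035, -0.045, 0], [0, 0, 0]], [[-0.04, -0.035, 0], [0, 0, 0]], [[-0.04, -0.03, 0], [0, 0, 0]], [[-0.02, -0.02, 0], [0, 0, 0]], [[0, 0, 0], [0, 0, 0]]])

```text
time: 44.47
ee_pos: [0.6263, 0.0696, 0.1868]
orientation: [[-0.999, 0.026, -0.028], [0.026, 1.0, -0.002], [0.028, -0.003, -1.0]]
force: [-0.9, 0.5, -2.5]
gripper_width: 0.47
```

Emit:
send_rows(deltas=[[[-0.018, 0.003, 0], [0, -0.004, -0.001]], [[-0.018, 0.003, 0], [0, -0.003, -0.001]], [[-0.008, 0.002, 0], [0, 0, 0]], [[0, 0, 0], [0, 0, 0]]])

```text
time: 44.8
ee_pos: [0.6473, 0.0742, 0.1831]
orientation: [[-1.0, 0.02, -0.01], [0.02, 1.0, -0.002], [0.01, -0.002, -1.0]]
force: [0.5, -0.2, -1.8]
gripper_width: 0.47
```

Emit:
send_rows(deltas=[[[-0.009, 0, 0], [0, -0.003, 0]], [[0, 0, 0.015], [0, 0, 0]], [[0, 0, 0.025], [0, 0, 0]], [[0, 0, 0.03], [0, 0, 0]], [[0, 0, 0.025], [0, 0, 0]], [[0, 0, 0.015], [0, 0, 0]], [[0, 0, 0], [0, 0, 0]], [[0, 0, 0], [0, 0, 0]]])

```text
time: 45.47
ee_pos: [0.6496, 0.0785, 0.1219]
orientation: [[-1.0, 0.014, -0.002], [0.014, 1.0, -0.001], [0.002, -0.001, -1.0]]
force: [0.5, -0.5, -3.0]
gripper_width: 0.467
```

Emit:
send_rows(deltas=[[[-0.005, -0.008, 0], [0, 0, 0]], [[0, 0, 0.01], [0, 0, 0]], [[0, 0, 0.015], [0, 0, 0]], [[0, 0, 0.015], [0, 0, 0]], [[0, 0, 0.008], [0, 0, 0]], [[0, 0, 0], [0, 0, 0]], [[0, 0, 0], [0, 0, 0]]])

```text
time: 46.05
ee_pos: [0.6537, 0.0735, 0.0971]
orientation: [[-1.0, 0.014, 0.001], [0.014, 1.0, -0.002], [-0.001, -0.002, -1.0]]
force: [-0.5, -0.2, -3.5]
gripper_width: 0.468
```

Emit:
send_rows(deltas=[[[0.003, 0.001, 0.006], [0, 0, 0]], [[0, 0, 0.007], [0, 0, 0]], [[0, 0, 0.007], [0, 0, 0]], [[0, 0, 0.003], [0, 0, 0]], [[0, 0, 0], [0, 0, 0]]])

```text
time: 46.47
ee_pos: [0.6523, 0.0742, 0.085]
orientation: [[-1.0, 0.014, 0.002], [0.014, 1.0, -0.002], [-0.002, -0.002, -1.0]]
force: [0.2, -0.6, -2.4]
gripper_width: 0.463
```

Emit:
send_rows(deltas=[[[0, 0, 0.003], [0, 0, 0]], [[0, 0, 0.003], [0, 0, 0]], [[0, 0, 0.001], [0, 0, 0]]])

```text
time: 46.72
ee_pos: [0.6534, 0.0744, 0.0834]
orientation: [[-1.0, 0.014, 0.004], [0.014, 1.0, -0.002], [-0.004, -0.002, -1.0]]
force: [-0.2, 0.0, -2.6]
gripper_width: 0.468
```

Emit:
send_rows(deltas=[[[0.002, 0, 0.003], [0, 0.001, 0]], [[0, 0, 0.003], [0, 0, 0]], [[0, 0, 0.001], [0, 0, 0]]])

```text
time: 46.97
ee_pos: [0.6544, 0.0744, 0.0834]
orientation: [[-1.0, 0.013, 0.005], [0.013, 1.0, -0.002], [-0.005, -0.002, -1.0]]
force: [-1.5, 0.8, -1.2]
gripper_width: 0.467
```

Emit:
send_rows(deltas=[[[0.004, 0, 0.003], [0, 0.002, 0]], [[0.001, 0, 0.002], [0, 0, 0]]])

```text
time: 47.13
ee_pos: [0.6545, 0.0744, 0.0834]
orientation: [[-1.0, 0.013, 0.005], [0.013, 1.0, -0.002], [-0.005, -0.002, -1.0]]
force: [-1.0, 2.0, 4.5]
gripper_width: 0.468
```

Emit:
send_rows(deltas=[[[0, 0, 0], [0, 0, 0]], [[0, 0, 0], [0, 0, 0]], [[0, 0, 0], [0, 0, 0]], [[0, 0, 0], [0, 0, 0]], [[0, 0, 0], [0, 0, 0]], [[0, 0, 0], [0, 0, 0]], [[0, 0, 0], [0, 0, 0]]], fingers=-1)

```text
time: 47.72
ee_pos: [0.6536, 0.0742, 0.0816]
orientation: [[-1.0, 0.014, 0.003], [0.014, 1.0, -0.002], [-0.003, -0.002, -1.0]]
force: [-0.4, 0.2, 0.4]
gripper_width: 0.998
```

Emit:
send_rows(deltas=[[[0, 0, -0.02], [0, 0, 0]], [[0, 0, -0.03], [0, 0, 0]], [[0, 0, -0.04], [0, 0, 0]], [[0, 0, -0.06], [0, 0, 0]], [[0, 0, -0.06], [0, 0, 0]], [[0, 0, -0.06], [0, 0, 0]], [[0, 0, -0.04], [0, 0, 0]]])

```text
time: 48.3
ee_pos: [0.6487, 0.0747, 0.2386]
orientation: [[-1.0, 0.014, -0.012], [0.014, 1.0, -0.001], [0.012, -0.001, -1.0]]
force: [0.5, -1.2, 0.0]
gripper_width: 1.005
```

Emit:
send_rows(deltas=[[[0.03, 0.02, 0], [0, 0, 0]], [[0.04, 0.04, 0], [0, 0, 0]], [[0.04, 0.06, 0], [0, 0, 0]], [[0.04, 0.06, 0], [0, 0, 0]], [[0.04, 0.06, 0], [0, 0, 0]], [[0.04, 0.06, 0], [0, 0, 0]], [[0.04, 0.06, 0], [0, 0, 0]], [[0.04, 0.06, 0], [0, 0, 0]], [[0.03, 0.06, 0], [0, 0, 0]], [[0.02, 0.04, 0], [0, 0, 0]], [[0, 0.02, 0], [0, 0, 0]], [[0, 0, 0], [0, 0, 0]]])

```text
time: 49.3
ee_pos: [0.4708, 0.3568, 0.2593]
orientation: [[-1.0, 0.019, 0.018], [0.019, 1.0, 0.002], [-0.018, 0.002, -1.0]]
force: [-0.4, -0.2, 0.5]
gripper_width: 0.999
```

Run:
```python
from station import env
from h import *
s=env.get_image("scene");d=env.get_image("top");st=env.state();print(st["time"],st["ee_pos"],st["qd"])
t0=cv2.imread("pics/top0.png");s0=cv2.imread("pics/scene0.png")
def c(i,a,b,e,f,w,h):return cv2.resize(i[a:b,e:f],(w,h),interpolation=cv2.INTER_CUBIC)
A=np.vstack([c(t0,120,190,225,355,390,210),c(d["image"][:,:,::-1],120,190,225,355,390,210)])
B=np.vstack([c(s0,175,290,235,415,390,250),c(s["image"][:,:,::-1],175,290,235,415,390,250)])
A=cv2.copyMakeBorder(A,0,80,0,0,cv2.BORDER_CONSTANT)
cv2.imwrite("pics/l.png",np.hstack([A,B]));cv2.imwrite("pics/m.png",s["image"][:,:,::-1])
```

```text
49.4 [0.4716 0.3548 0.259 ] [-1.8241  0.2131  0.522  -0.4005 -0.2165 -0.0957]
```

View pics/l.png

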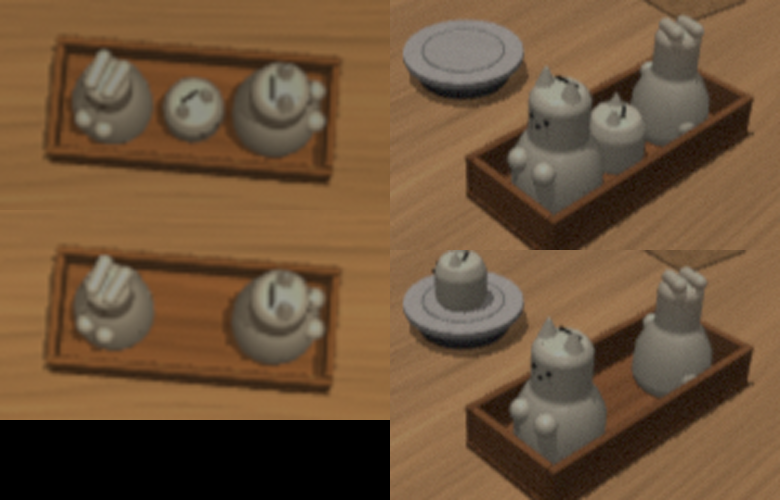

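View pics/m.png

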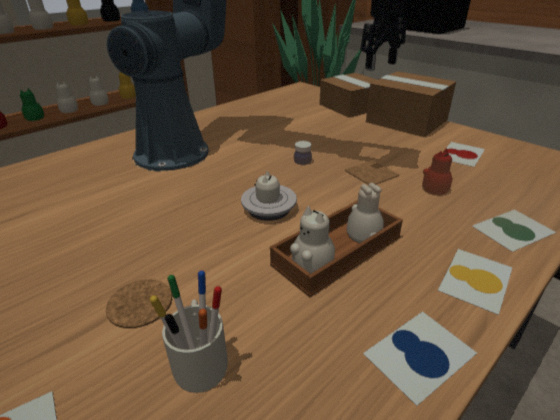

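The cat and rabbit match their starting views to about 2 mm, the kitten is on the wheel, and the bystanders haven't moved. Handing in.

```bash
python3 -c "
from station import env
print(env.hand_in())"
```

```text
the job is handed in; nothing more can be done
None
```

I finished the job in the order asked and handed it in at about 49 s. The cat went to the round coaster, the rabbit to the square coaster and the kitten onto the wheel. Then the cat and the rabbit went back into the tray.

- **Last pictures:** all three are upright. Compared by eye with the first pictures, the mug, red cat and jar look unmoved, and the gripper was clear of everything.
- **Back in the tray:** by arm position, the cat came back to within about 1 mm of its start and the rabbit to about 2 mm, towards +x. The before-and-after pictures agree to about that.
- **Kitten:** it stands within about 3 mm of the wheel's centre.
- **On the coasters:** the cat was within about 5 mm of its coaster's centre (two readings of the top picture gave under 1 mm and about 5 mm). The rabbit was within about 2 mm.
- **Contact force:** the largest reading while setting down was about 20 N, for the kitten on the wheel. The other set-downs stayed under 10 N, and I saw nothing drop.
- **Disagreement:** the two cameras differed by up to 6 mm on where the kitten stood at the start. I used a value between them, and the grasp held.

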